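Close up the row of takeaway boxes at the pick-up rail

ROBOT

A 7-joint arm with a two-finger parallel gripper is mounted at the origin on the work surface. World frame = base frame: x ahead of the robot, y to its left, z up, the work surface at z = 0. Lengths are in mm, angles in degrees, forces in N, time in s.
With the tool pointing down it reaches from about 350 to 900 mm from the base axis. Payload 7.2 kg.
Tool frame: the origin (TCP) lies on the centre line of the jaws, within the pads' length; the fingertips stand 11 mm ahead of it and the grasp point (between the pads) lies 8 mm behind it; z points along the fingers, y is the line along which they close (so a half turn about z gives the same grasp; the last joint's range is limited). The gripper opens to 85 mm and grips with 20 to 120 N. Pads are 22 mm wide; open, the fingers measure 114 mm over their backs; the gripper's body (76 mm by 85 mm) begins 54 mm behind the grasp point. The pads swing forward as they close: fully open they stand 13 mm farther back than shut.
Start: joints at [-77.189, 23.554, -0.728, 91.456, 0.321, 64.991, -4.71], TCP at [179.807, 598.58, 242.297] pointing down, gripper open.
Joint ranges: [-169.25, 169.25], [-16.82, 113.86], [-84.01, 82.57], [7.8, 145.47], [-59.2, 239.2], [7.22, 106.19], [-163.78, 163.78]. Speed limits (degrees/s): [136.94, 136.94, 172.46, 172.46, 180, 180, 180].

INTERFACE

Orientations are given as [roll, pitch, yaw] about the fixed x, y, z axes, in that order (R = Rz(yaw) Ry(pitch) Rx(roll)).
In Python, from workcell import ctrl, claw, planner, viewer, hand_in, read_time_s, read_joint_pos, read_joint_vel, read_tau, read_tool_pos, read_eef_rot, read_ft_force, read_wrist_torque, read_opening, read_grasp_force gives the robot as it stands. Calls block until the motion is done:
- ctrl.movep(position, orientation): joint-space move of the TCP to a pose.
- ctrl.servo_line(position, orientation=None, max_speed=150, guard=None): straight line of the TCP; orientation=None keeps the orientation; max_speed is the mean speed in mm/s. With guard (N) it stops when the force on the tool has changed by that much, and returns True; else False.
- ctrl.move_joints(angles): joint-space move.
- claw.move_gripper(opening): finger opening in mm; the grip force is fixed at half the most; returns when the fingers have stopped.
- ctrl.dwell(seconds).
- planner.solve_ik(position, orientation): joint angles nearest the present ones, or None.
- viewer.read_camera(name): name is "side" or "top" or "wrist"; returns a dict with "pixels" (384x512x3 uint8, red, green, blue), "camera_matrix" (3x3 intrinsics, pixels), "rvec" (rotation vector, rad) and "tvec" (3), from world to camera coordinates, as OpenCV has them; the wrist camera has in their place "T_tool_cam" (4x4, takes a point from camera to tool coordinates, whose origin is the TCP and whose axes are the flange's). Camera axes: x right, y down, z forward; pixel columns grow to the right and rows downward; lengths in mm; the calibration is good to about 2 mm. A picture is of the moment at which its call begins: read the wrist's pose just before it. There is no depth.
A pose or a line that the arm cannot do raises ctrl.IKError and nothing moves.
- hand_in(): hands the job in; it is judged then, once.
Readings, each from a call of its own:
- read_time_s(): time.
- read_joint_pos(): joint angles.
- read_joint_vel(): joint speeds.
- read_tau(): joint torques, N m.
- read_tool_pos(): TCP position.
- read_eef_rot(): TCP orientation.
- read_ft_force(): force on the tool from outside, world axes, zero at the start.
- read_wrist_torque(): the same for the moment, N m.
- read_opening(): finger opening in mm.
- read_grasp_force(): force on a finger pad.
Only numpy, scipy, OpenCV 4.12 (cv2) and the standard library are available. Lean on these libraries where they do the work, as an engineer would, in place of code of your own. Each camera call takes 0.05 s, during which the arm holds its last target. There are 200 camera calls.

TASK

Nudge the three takeaway boxes across the counter into one neat closed row in the corner of the red pick-up rail: each with a side flat against the long rail, the first up against the end stop and the others shoulder to shoulder after it, in any order. Slide them flat on the counter without lifting or tipping them, and leave the sauce bottle, the bowl and the jar where they are.

Things in the scene. Friction and masses are not known exactly. Their poses are not given: they have to be found in the camera images.
- box_a: Lidded square takeaway box, loose, black with a yellow lid: 90 x 90 mm, 50 mm high, about 0.3 kg, too wide to grip, so it is pushed. Origin: centre of its underside; z up, x and y square to its sides.
- box_b: Lidded square takeaway box, loose, black with a green lid: 90 x 90 mm, 50 mm high, about 0.3 kg, too wide to grip, so it is pushed. Origin: centre of its underside; z up, x and y square to its sides.
- box_c: Lidded square takeaway box, loose, black with an orange lid: 90 x 90 mm, 50 mm high, about 0.3 kg, too wide to grip, so it is pushed. Origin: centre of its underside; z up, x and y square to its sides.
- rail: Red L-shaped steel rail fixed to the counter, 35 mm high, 12 mm thick. Origin on the counter at the long rail's inner face, which looks to the robot: plane x = 0, from y = -270 to +310 mm; boxes belong on its -x side. The end stop is at the right-hand (-y) end: inner face at y = -270 mm, reaching 100 mm towards the robot (-x). z up.
- corner (a point): Inner corner of the rail at counter height, where the long rail meets the end stop; same axes as the rail: the row belongs on its -x, +y side.
- sauce: Bystander: amber sauce bottle with red cap, 60 mm diameter, 170 mm high, standing on the robot's right. Origin: centre of its underside.
- bowl: Bystander: steel bowl, 100 mm diameter, 50 mm high, beyond the rail. Origin: centre of its underside.
- jar: Bystander: terracotta jar with black lid, 70 mm diameter, 80 mm high, beyond the rail. Origin: centre of its underside.
Things that resemble listed ones, but are neither listed nor needed, are in the scene too. Leave any pink or purple look-alike of the box_b alone.

How it is judged:
By the outcome, as a careful person would: the job done as asked, in the order asked, and still so for the second after the job is handed in, with the robot touching nothing.
It also fails if it takes over 61 s, if anything falls off the work surface, if the arm or the gripper's body presses on something with over 40 N, if the wrist force passes 120 N, or if a joint passes its speed limit or range.

## Working session

There is one attempt and no reset: what is moved stays moved. The work goes in short steps, each a Python script; the robot and the scene stay as the last script left them, time stands still between calls to the robot, and variables do not carry over. Pictures are saved under pics/ and viewed, at most 10 in all, crops included, and the job is handed in when it is done.

```bash
ls; mkdir -p pics; python3 - <<'E'
from workcell import *
import cv2,pickle
for n in("top","side"):
    c=viewer.read_camera(n); pickle.dump(c,open(n+".pkl","wb"))
    cv2.imwrite(f"pics/{n}0.png",cv2.resize(c["pixels"][:,:,::-1],(800,600)))
    print(n,c["camera_matrix"],c["rvec"],c["tvec"])
print(read_time_s(),read_eef_rot())
E
```

```text
pics
top [[495.31696207   0.         248.96595365]
 [  0.         495.31696207 196.40361674]
 [  0.           0.           1.        ]] [ 2.18316184 -2.18533798  0.080737  ] [ -23.79797469  547.25556667 1243.16177865]
side [[417.04042632   0.         253.7119984 ]
 [  0.         417.04042632 194.96123832]
 [  0.           0.           1.        ]] [ 0.14278107 -2.74709414  1.44245642] [543.29908673  96.98815629 882.90891559]
0.1 [-1.79915498e+02  5.12117645e-03  1.63280690e+02]
```

View pics/top0.png

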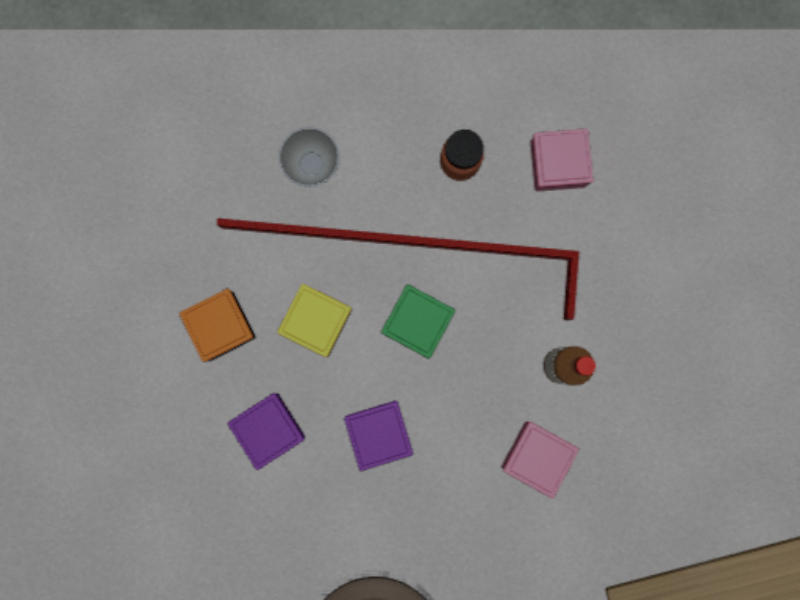

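View pics/side0.png

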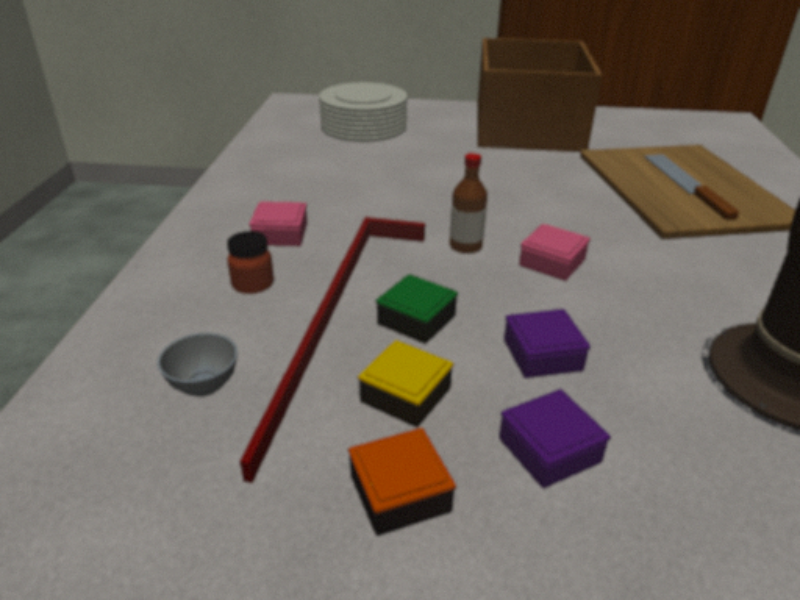

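The top view shows box_c orange at (217,325), box_a yellow at (315,320) and box_b green at (418,320). The look-alikes are purple at (266,431) and (378,436), and pink at (563,158) and (541,460). Only the green-lidded black box fits box_b. The bottle's base is at about (558,365) and the rail corner at about (572,258). Next I'll locate everything and make one confirming crop.

```bash
cat > loc.py <<'E'
import cv2,numpy as np
HUE={'c':(5,16),'a':(24,34),'b':(45,80)}
def unproj(c,px,z):
    R,_=cv2.Rodrigues(np.float64(c["rvec"])); C=-R.T@np.ravel(c["tvec"])
    p=cv2.undistortPoints(np.float64(px).reshape(-1,1,2),c["camera_matrix"],None).reshape(-1,2)
    d=np.c_[p,np.ones(len(p))]@R
    return C[:2]+d[:,:2]*((z-C[2])/d[:,2])[:,None]
def big(m):
    cs,_=cv2.findContours(m,cv2.RETR_EXTERNAL,cv2.CHAIN_APPROX_NONE)
    return max(cs,key=cv2.contourArea)
def boxes(c):
    h=cv2.cvtColor(c["pixels"],cv2.COLOR_RGB2HSV); o={}
    for k,(lo,hi) in HUE.items():
        m=cv2.inRange(h,(lo,120,70),(hi,255,255)); q=big(m)
        (x,y),s,a=cv2.minAreaRect(np.float32(unproj(c,q,50)))
        o[k]=(np.array([x,y]),(a+45)%90-45,s)
    return o
def rail(c):
    h=cv2.cvtColor(c["pixels"],cv2.COLOR_RGB2HSV)
    m=cv2.inRange(h,(0,150,50),(4,255,255))|cv2.inRange(h,(175,150,50),(180,255,255))
    q=unproj(c,big(m),35)
    r=cv2.minAreaRect(np.float32(q)); return r,cv2.boxPoints(r)
E
python3 - <<'E'
import pickle,cv2
from loc import *
c=pickle.load(open("top.pkl","rb"))
print(boxes(c)); print(rail(c))
print("bottle base",unproj(c,[[558*.64,365*.64]],0))
cv2.imwrite("pics/crop.png",cv2.resize(c["pixels"][170:320,100:390,::-1],(790,409),interpolation=2))
E
```

```text
{'c': (array([516.93383789, 251.80056763]), 26.792827606201172, (88.56153869628906, 88.94404602050781)), 'a': (array([524.63458252,  95.23134613]), -26.509220123291016, (88.34556579589844, 87.7978515625)), 'b': (array([523.32696533, -69.58385468]), -28.495662689208984, (86.07017517089844, 87.28752136230469))}
(((656.2063598632812, -44.473785400390625), (596.0797729492188, 107.38896942138672), 75.02303314208984), array([[ 527.31323, -318.51288],
       [ 631.0542 , -346.2655 ],
       [ 785.0995 ,  229.5653 ],
       [ 681.3585 ,  257.31793]], dtype=float32))
bottle base [[ 452.3180489  -302.98252634]]
```

View pics/crop.png

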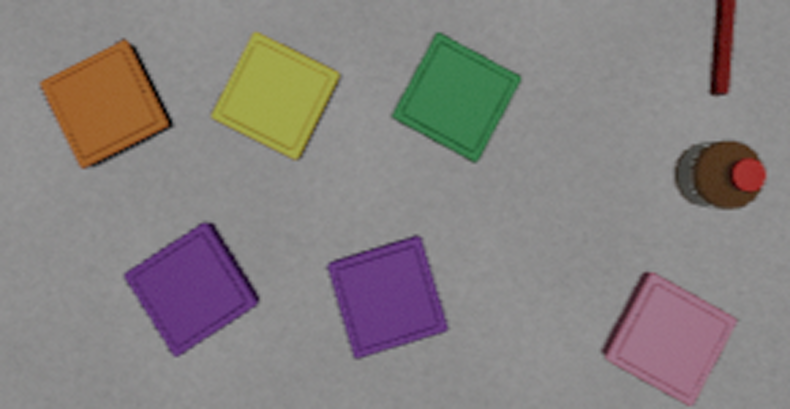

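The crop confirms green as the box_b, at crop pixel (457,97). Purple and pink are only look-alikes. The rail is L-shaped, so I'll fit its pose with a silhouette model.

```bash
python3 - <<'E'
import pickle,cv2,numpy as np
from scipy.optimize import minimize
from loc import *
c=pickle.load(open("top.pkl","rb"))
h=cv2.cvtColor(cv2.GaussianBlur(c["pixels"],(3,3),0),cv2.COLOR_RGB2HSV)
m=cv2.inRange(h,(0,120,30),(6,255,255))|cv2.inRange(h,(172,120,30),(180,255,255))
m[:130]=0;m[:,380:]=0;m[208:]=0
m=cv2.resize(m,None,fx=4,fy=4,interpolation=cv2.INTER_LINEAR)>127
def ren(p,S=4):
    im=np.zeros(m.shape,np.uint8);ct,st=np.cos(p[2]),np.sin(p[2])
    for x0,x1,y0,y1 in((0,12,-282,310),(-100,12,-282,-270)):
        P=np.array([[x,y,z] for x in(x0,x1) for y in(y0,y1) for z in(0,35)],float)
        W=np.c_[p[0]+ct*P[:,0]-st*P[:,1],p[1]+st*P[:,0]+ct*P[:,1],P[:,2]]
        u=cv2.projectPoints(W,c["rvec"],c["tvec"],c["camera_matrix"],None)[0].reshape(-1,2)*S+(S-1)/2
        cv2.fillConvexPoly(im,np.int32(np.round(cv2.convexHull(np.float32(u))*16)),1,shift=4)
    return im>0
f=lambda p:1-(ren(p)&m).sum()/(ren(p)|m).sum()
best=None
for y in(-.15,0.05,-.05,.15):
    p0=np.array([660,-40,y])
    r=minimize(f,p0,method="Nelder-Mead",options=dict(initial_simplex=p0+np.array([[0,0,0],[25,0,0],[0,25,0],[0,0,.1]]),maxiter=400))
    if best is None or r.fun<best.fun:best=r
p=best.x;print(p[:2],np.degrees(p[2]),best.fun)
np.save("rail.npy",p)
R=np.array([[np.cos(p[2]),-np.sin(p[2])],[np.sin(p[2]),np.cos(p[2])]])
corner=p[:2]+R@[0,-270];print("corner",corner)
for k,(xy,a,s) in boxes(c).items():print(k,(R.T@(xy-corner)).round(1),a-np.degrees(p[2]))
print("bottle",R.T@(np.array([452,-303])-corner))
from workcell import planner
for q in([-250,500],[-115,500],[-115,340],[-45,460],[-45,145],[-115,200],[-115,90]):
    w=corner+R@q
    for yo in(0,90,-90):
        try:j=planner.solve_ik([*w,25],[180,0,np.degrees(p[2])+yo])
        except Exception as e:j=e
        print(q,w.round(),yo,None if j is None else np.round(j))
E
```

```text
[651.81269535 -51.07837614] -5.413111615764999 0.2700404338617547
corner [ 626.3419386  -319.87428487]
c [-162.8  558.8] 32.20593922196617
a [-140.4  403.7] -21.09610850752602
b [-126.2  239.5] -23.082551073443987
bottle [-175.1562986     0.35228751]
[-250, 500] [425. 201.] 0 [-56.  31.  32. 125. -30.  32. -97.]
[-250, 500] [425. 201.] 90 [-48.  29.  21. 124. -20.  30. -18.]
[-250, 500] [425. 201.] -90 [-23.  28. -10. 123.   9.  30. 134.]
[-115, 500] [559. 189.] 0 [-45.  39.  31. 108. -29.  41. -93.]
[-115, 500] [559. 189.] 90 [-43.  38.  27. 108. -26.  40.  -6.]
[-115, 500] [559. 189.] -90 [-15.  36. -11. 106.  10.  39. 143.]
[-115, 340] [544.  29.] 0 [-31.  36.  31. 115. -30.  38. -77.]
[-115, 340] [544.  29.] 90 [-29.  35.  28. 114. -27.  37.  11.]
[-115, 340] [544.  29.] -90 [ -5.  32.  -4. 113.   4.  35. 163.]
[-45, 460] [625. 142.] 0 [-40.  43.  34. 101. -32.  46. -86.]
[-45, 460] [625. 142.] 90 [-39.  43.  32. 101. -30.  46.   3.]
[-45, 460] [625. 142.] -90 [-10.  39. -10.  98.   9.  43. 150.]
[-45, 145] [ 595. -171.] 0 [-14.  43.  37. 104. -35.  45. -54.]
[-45, 145] [ 595. -171.] 90 [-15.  43.  38. 104. -37.  46.  37.]
[-45, 145] [ 595. -171.] -90 [ -26.   54.   59.  105.  -56.   57. -128.]
[-115, 200] [ 531. -110.] 0 [-21.  37.  37. 115. -36.  39. -56.]
[-115, 200] [ 531. -110.] 90 [-18.  36.  32. 115. -31.  38.  30.]
[-115, 200] [ 531. -110.] -90 [ -34.   48.   59.  116.  -56.   50. -128.]
[-115, 90] [ 520. -219.] 0 [-15.  43.  47. 112. -44.  45. -38.]
[-115, 90] [ 520. -219.] 90 [-19.  46.  53. 113. -50.  48.  57.]
[-115, 90] [ 520. -219.] -90 [ -22.   50.   59.  113.  -56.   52. -118.]
```

```bash
python3 - <<'E'
import pickle,cv2,numpy as np
from scipy.optimize import minimize
from loc import *
c=pickle.load(open("top.pkl","rb"))
I=c["pixels"].astype(np.float32); r=I[...,0]-np.maximum(I[...,1],I[...,2])
r[:130]=0;r[:,378:]=0;r[212:]=0
r=np.clip(cv2.resize(r,None,fx=4,fy=4,interpolation=cv2.INTER_CUBIC),0,None)
print(np.percentile(r[r>20],[20,50,80]))
m=r>22
def ren(p,S=4):
    im=np.zeros(m.shape,np.uint8);ct,st=np.cos(p[2]),np.sin(p[2])
    for x0,x1,y0,y1 in((0,12,-282,310),(-100,12,-282,-270)):
        P=np.array([[x,y,z] for x in(x0,x1) for y in(y0,y1) for z in(0,35)],float)
        W=np.c_[p[0]+ct*P[:,0]-st*P[:,1],p[1]+st*P[:,0]+ct*P[:,1],P[:,2]]
        u=cv2.projectPoints(W,c["rvec"],c["tvec"],c["camera_matrix"],None)[0].reshape(-1,2)*S+(S-1)/2
        cv2.fillConvexPoly(im,np.int32(np.round(cv2.convexHull(np.float32(u))*16)),1,shift=4)
    return im>0
f=lambda p:1-(ren(p)&m).sum()/(ren(p)|m).sum()
p0=np.load("rail.npy")
R=[minimize(f,p0,method="Nelder-Mead",options=dict(initial_simplex=p0+s*np.array([[0,0,0],[8,0,0],[0,8,0],[0,0,.04]]))) for s in(1,-1,.5)]
b=min(R,key=lambda q:q.fun);p=b.x;print(p[:2],np.degrees(p[2]),[q.fun for q in R]);np.save("rail.npy",p)
v=cv2.resize(c["pixels"][:,:,::-1],None,fx=4,fy=4)
cs,_=cv2.findContours(ren(p).astype(np.uint8),0,1);cv2.drawContours(v,cs,-1,(255,255,0),1)
v=v[540:860,520:1500];cv2.imwrite("pics/ov.png",cv2.resize(v,(800,int(800*320/980))))
E
```

```text
[45.41558914 59.60635376 78.27778015]
[653.07644289 -51.1840277 ] -5.294459612671651 [np.float64(0.40027553808975314), np.float64(0.4000316319844551), np.float64(0.3999457639375381)]
```

View pics/ov.png

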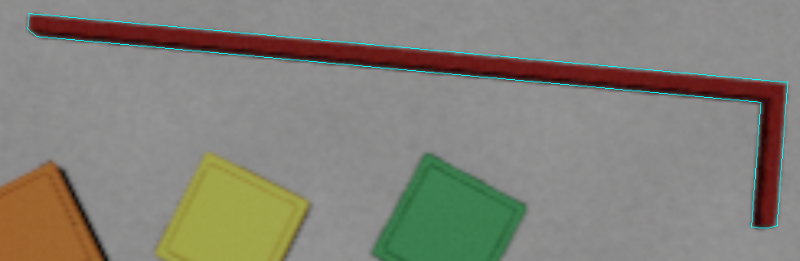

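The cyan model outline hugs the rail, with its corner at crop pixel (760,100), so the rail pose is good. Now I push b and a to the rail, square c up, and check.

```bash
cat > rob.py <<'E'
from workcell import *
import numpy as np
from loc import boxes
p=np.load("rail.npy"); YD=np.degrees(p[2])
R=np.array([[np.cos(p[2]),-np.sin(p[2])],[np.sin(p[2]),np.cos(p[2])]])
C=p[:2]+R@[0,-270]
UP,LOW=85,22
def W(x,y,z): return [*(C+R@[x,y]),z]
def rf(): q=read_tool_pos(); return np.r_[R.T@(np.array(q[:2])-C),q[2]]
def ori(d): return [180,0,YD+(0 if d=='x' else 90)]
def go(x,y,z,d,v=250,guard=None):
    return ctrl.servo_line(W(x,y,z),ori(d),max_speed=v,guard=guard)
def above(x,y,d): ctrl.movep(W(x,y,UP),ori(d)); 
def push_x(x0,y,xs=-118,xe=-90,g=10,vs=40):
    above(x0,y,'x'); assert not go(x0,y,LOW,'x',200,guard=15)
    go(xs,y,LOW,'x',120); h=go(xe,y,LOW,'x',vs,guard=g)
    q=rf(); print("px",h,q.round(1),np.round(R.T@np.array(read_ft_force())[:2],1),"t",round(read_time_s(),1))
    go(q[0]-15,y,LOW,'x'); go(q[0]-15,y,UP,'x')
def push_y(x,y0,ys,ye,g=12,vs=40,lift=True):
    above(x,y0,'y'); assert not go(x,y0,LOW,'y',200,guard=15)
    h=go(x,ys,LOW,'y',120,guard=25); h=go(x,ye,LOW,'y',vs,guard=g) if ye<ys else h
    q=rf(); print("py",h,q.round(1),np.round(R.T@np.array(read_ft_force())[:2],1),"t",round(read_time_s(),1))
    go(x,q[1]+12,LOW,'y'); go(x,q[1]+12,UP,'y')
def look(save=None):
    import cv2
    c=viewer.read_camera("top")
    for k,(xy,a,s) in boxes(c).items(): print(k,(R.T@(xy-C)).round(1),round(a-YD,1),np.round(s,0))
    if save: cv2.imwrite(save,cv2.resize(c["pixels"][:,:,::-1],(800,600)))
E
python3 - <<'E'
from rob import *
look()
claw.move_gripper(30); print(read_opening())
push_x(-206,240); look()
E
```

```text
c [-163.5  559.1] 32.1 [89. 89.]
a [-141.4  403.9] -21.2 [88. 88.]
b [-127.4  239.7] -23.2 [86. 87.]
29.85755356289088
px True [-102.6  240.4   21.7] [-0.9 -0.3] t 5.2
c [-163.5  559.1] 32.1 [89. 89.]
a [-141.5  404. ] -21.3 [88. 88.]
b [-16.4 292.8] -39.6 [28. 57.]
```

```bash
python3 - <<'E'
from rob import *
push_x(-220,404)
push_y(-171,559+62+20,561,561)
go(-300,590,UP,'y')
print(read_time_s()); look("pics/s1.png")
E
```

```text
px True [-103.5  404.7   21.6] [-0.7  1.1] t 8.6
py False [-171.5  561.    21.9] [-0.7  0.6] t 11.5
12.8083
c [-178.8  489.7] 16.3 [89. 90.]
a [-48.  423.8] 1.4 [90. 89.]
b [-47.2 259.3] 0.0 [87. 88.]
```

View pics/s1.png

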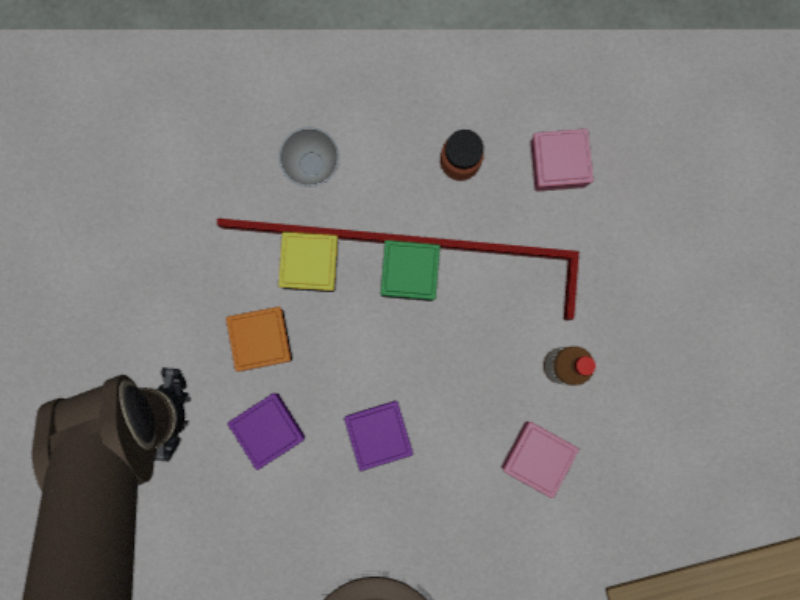

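The yellow (308,262) and green (410,270) boxes lie flat on the rail. Orange (258,340) is turned 16° and overlaps yellow's span, so I slide a and b to the stop first, then bring c in.

```bash
python3 - <<'E'
from rob import *
push_y(-46,491,206,180)
push_x(-251,500)
push_y(-46,572,296,270)
go(-300,400,UP,'y')
print(read_time_s()); look("pics/s2.png")
E
```

```text
py True [-45.7 192.   22.3] [-0.2  0.2] t 17.4
px True [-114.6  500.3   21.8] [1.1 0.4] t 21.7
py True [-46.  281.9  21.9] [0.  0.4] t 26.9
28.7583
c [-54.9 224.9] 0.0 [89. 89.]
a [-49.1 135.7] -0.0 [90. 89.]
b [-47.4  46.5] -0.0 [87. 88.]
```

View pics/s2.png

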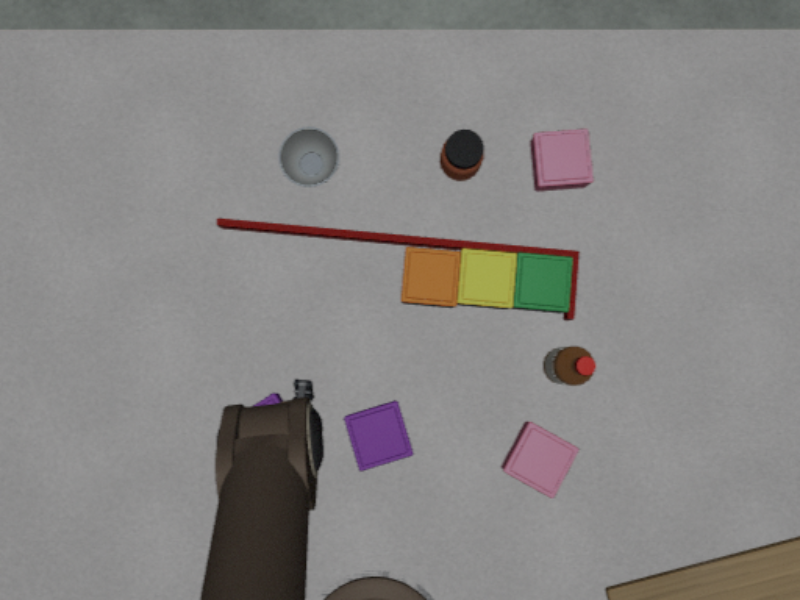

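The row is closed along y: orange (431,277), yellow (488,277), green (544,283). Orange is still about 8 mm off the rail and yellow about 2 mm, so I press each onto the rail.

```bash
python3 - <<'E'
from rob import *
push_x(-128,225,xs=-120,xe=-97,g=18)
push_x(-122,135,xs=-114,xe=-97,g=18)
push_x(-122,58,xs=-114,xe=-97,g=18)
push_y(-46,300,290,270,g=18)
go(-300,400,UP,'y')
print(read_time_s()); look("pics/s3.png")
E
```

```text
px True [-102.6  225.1   21.7] [-1.4  0.9] t 31.0
px True [-102.6  135.2   21.8] [-0.4  0.2] t 33.2
px True [-102.7   58.1   21.8] [-0.6  0.9] t 35.3
py True [-46.  281.9  22.1] [-0.6  0.2] t 38.1
39.9583
c [-46.2 221.9] 0.4 [98. 91.]
a [-47.3 135.7] -0.0 [89. 88.]
b [-47.2  46.8] -0.0 [87. 88.]
```

View pics/s3.png

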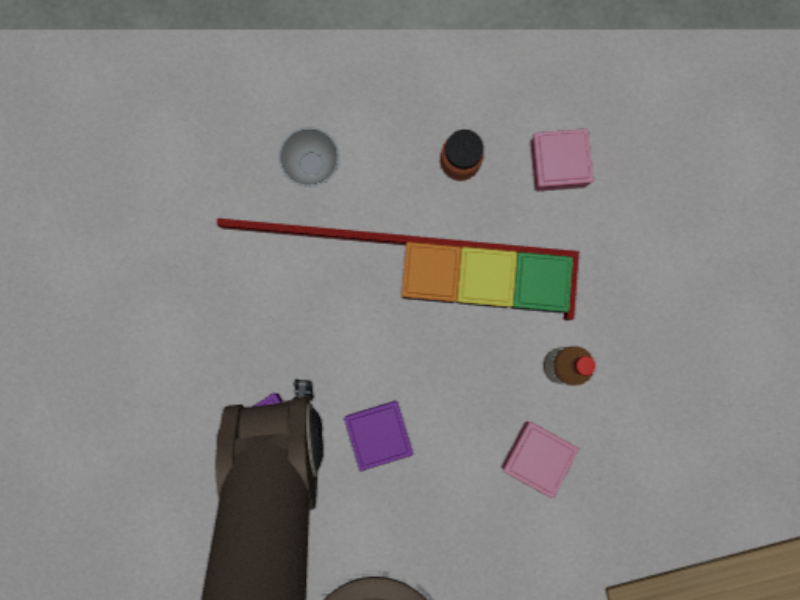

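All three boxes stopped the pusher at the same depth and the row is closed against the end stop. The bottle (572,366), bowl, jar and look-alikes are where they started.

```bash
python3 -c "
from workcell import *
print(hand_in())"
```

```text
the job is handed in; nothing more can be done
None
```

The job is handed in: green, yellow and orange boxes stand in a closed row flat against the long rail, green against the end stop, finished at about 40 s of the 61 s, with the bottle, bowl and jar not touched.

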